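# Load the soldering caddy

### The arm

A 6-joint arm with a two-finger parallel gripper is mounted at the origin on the work surface; the furniture and walls round the work are solid. World frame = base frame: x ahead of the robot, y to its left, z up, the work surface at z = 0. Lengths are in m, angles in rad, forces in N, time in s.
With the tool pointing down it reaches from about 0.375 to 0.9 m from the base axis. Payload 3.1 kg.
Tool frame: the origin (TCP) lies between the finger pads; the fingertips stand 22 mm ahead of it and the grasp point (between the pads) lies 3 mm ahead of it; z points along the fingers, y is the line along which they close (so a half turn about z gives the same grasp; the last joint's range is limited). The gripper opens to 87 mm and grips with 3 to 60 N. Pads are 19 mm wide; open, the fingers measure 117 mm over their backs; the gripper's body (75 mm by 190 mm) begins 51 mm behind the grasp point.
Start: joints at [1.143, 0.527, 1.433, -0, 1.181, -0.178], TCP at [0.154, 0.606, 0.245] pointing down, gripper open.
Joint ranges: [-3.08, 3.08], [-0.75, 2.2], [0.22, 2.44], [-1.43, 4.57], [0, 2.65], [-2.85, 2.85]. Speed limits (rad/s): [2.79, 2.79, 3.14, 3.14, 3.14, 3.14].

### API

Orientations are given as a unit quaternion [x, y, z, w].
In Python, from rig import robot gives the robot as it stands.
- The arm moves only by the tool move_arm, never from a script. Its argument "series" is text: rows parted by semicolons, each of 6 numbers parted by spaces: the shift along the tool's x, y, z in mm, then the turn, a rotation vector about the tool's x, y, z in degrees. In form: dx dy dz ax ay az; .... A call has 1 to 8 rows; each row is the pose to reach, as a shift and turn from the pose commanded when the call began, along the tool's axes at that moment; what a row does not reach only later rows make up. A row lasts 1/12 s, in which the tool goes at most 41.7 mm and 7.16 degrees, less where a joint would pass 70% of its speed; a pose out of reach is approached as far as the arm can. A call with a gripper value outside its range is refused whole. "jaw" is the opening, from 0 (shut) to 1 (fully open), set as the call begins (left out, the last holds). The fingers move at their own pace and stop on an object; "newtons" is the grip in N (left out, the last holds). Time passes only in rows, so rows that repeat a pose let the fingers close. It gives the time, the measured TCP pose, the force, the opening and the grip force at its end, in the units of the state.
- robot.get_obs(): the state, without advancing time (a new reading comes with each control period).
- robot.camera(name): name is "scene" or "top"; returns a dict with "img" (384x512x3 uint8, red, green, blue), "mtx" (3x3 intrinsics, pixels), "world_to_cam" (4x4, takes a point from world to camera coordinates). Camera axes: x right, y down, z forward; pixel columns grow to the right and rows downward; lengths in m; the calibration is good to about 2 mm. A picture is of the moment at which its call begins. There is no depth.
- robot.hand_in(): hands the job in; it is judged then, once.
Trained networks look in a picture, given as the dict that the camera call returned (one of the last four; its "shot" number tells which), for a name from the list of things; names that differ only in an ending like _2 or _b are one class to them, and where a whole thing is asked for, a point or a joint stands for the part that bears it (a point fixed in the world has none). Each returns a list of dicts, best first, with "p" (0 to 1); they miss things now and then, are a little off and sometimes report something else, mostly with a low value. They report only what shows in the picture. A call takes as long as a camera call.
- robot.search_frame(picture, thing): "xyz" ([x, y, z] in m, in world coordinates, good to about 4 mm: the middle of the surface that is visible of it).
- robot.tip_of(picture, thing): "xyz" ([x, y, z] in m, in world coordinates, good to about 4 mm: a listed point, or the origin of a listed thing).
The state is a dict: "time": time; "q": joint angles; "joint_velocities": joint speeds; "joint_torque": joint torques, N m; "position": TCP position; "tool_rot": TCP orientation; "ft_force": force on the tool from outside, world axes, zero at the start; "moment": the same for the moment, N m; "grip_width": finger opening in m; "grip_force": force on a finger pad.
Only numpy, scipy, OpenCV 4.12 (cv2) and the standard library are available. Lean on these libraries where they do the work, as an engineer would, in place of code of your own. Each camera call takes 0.05 s, during which the arm holds its last target. There are 200 camera calls.

### The job

Load the wooden caddy for a soldering job: set the wire spool in the round bay, the stick lighter in the long narrow bay, the fire brick in the long wide bay and the steel block in the short rectangular bay, each lying flat on the floor of its bay and wholly inside it. The round steel cup and the leather burnisher look rather like the spool and the lighter but do not belong: leave them where they are.

Things in the scene. Friction and masses are not known exactly. Their poses are not given: they have to be found in the camera images.
- fire_brick: Scorched brown fire brick piece, 100 x 39 x 25 mm, 0.12 kg, loose, lying flat on the bench. Origin: centre of its underside; x along its 100 mm length, y across its 39 mm width, z up. Goes in brick_bay, either way round.
- stick_lighter: Stick gas lighter, white body, thin black nozzle, 124 mm long, 21 wide, trigger up, 0.06 kg (lies tilted 0.05 rad), loose. Origin: middle of its whole length, on the underside; y along its length, z up. Body 20 mm wide, 18 high, from y = -17 to +62 mm (grasp it across near y = +25, low: rounded top); trigger 23 mm high at y = -26 to -14; nozzle on to y = -62. Goes in lighter_bay, either way round.
- steel_block: Ground grey steel bench block, 44 x 68 x 28 mm, 0.5 kg, loose, lying flat. Origin: centre of its underside; x across its 44 mm width, y along its 68 mm length, z up (28 mm high). Goes in block_bay, either way round.
- wire_spool: Round black-flanged spool of silver solder wire, 52 mm diameter, 25 mm high, standing on its flange, 0.12 kg, loose. Origin: centre of its underside, z up. Goes in spool_bay, any turn.
- steel_cup: Look-alike, to be left alone: round grey turned steel cup, 56 mm diameter, 18 mm high, hollow, loose. Origin: centre of its underside, z up.
- burnisher: Look-alike, to be left alone: brown leather-covered burnisher stick, 22 x 110 x 12 mm, loose. Origin: centre of its underside; y along its length, z up.
- brick_bay: Fixed pale wooden plate, 6 mm thick, with a dark-floored recess 4 mm deep: long and wide, 114 mm along x by 53 mm along y; plate 145 x 60 mm. Origin: centre of plate and recess, on the plate's underside, 5 mm over the bench; recess floor 2 mm, rim 6 mm above it. z up. All four plates stand close together in one fixed low caddy, 222 x 156 mm, walls 10 mm high, a wire handle at each end; its place and turn vary.
- lighter_bay: Fixed pale wooden plate, 6 mm thick, with a dark-floored recess 4 mm deep: long and narrow, 138 mm along x by 35 mm along y; plate 145 x 60 mm. Origin: centre of plate and recess, on the plate's underside, 5 mm over the bench; recess floor 2 mm, rim 6 mm above it. z up. May have swapped places with brick_bay.
- block_bay: Fixed pale wooden plate, 6 mm thick, with a dark-floored recess 4 mm deep: short, rectangular, 58 mm along x by 82 mm along y; plate 72 x 90 mm. Origin: centre of plate and recess, on the plate's underside, 5 mm over the bench; recess floor 2 mm, rim 6 mm above it. z up. May have swapped places with spool_bay. Fingers held 6 mm or more above a thing's underside pass over all rims at set-down.
- spool_bay: Fixed pale wooden plate, 6 mm thick, with a dark-floored recess 4 mm deep: round, 66 mm diameter; plate 72 mm (x) by 90 mm (y). Origin: centre of plate and recess, on the plate's underside, 5 mm over the bench; recess floor 2 mm, rim 6 mm above it. z up. May have swapped places with block_bay.

How it is judged:
By the outcome, as a careful person would: the job done as asked, in the order asked, and still so for the second after the job is handed in, with the robot touching nothing.
It also fails if it takes over 99 s, if anything falls off the work surface, if the arm or the gripper's body presses on something with over 40 N, if the wrist force passes 120 N, or if a joint passes its speed limit or range.

## Working session

There is one attempt and no reset: what is moved stays moved. The work goes in short steps, Python scripts to look and compute and a tool call to move; the robot and the scene stay as the last step left them, time stands still between calls to the robot, and variables do not carry over. Pictures are saved under pics/ and viewed, at most 14 in all, crops included, and the job is handed in when it is done.

Besides the shell and the picture viewer there is one more tool, called after "Request:" as name(argument=value, ...) on one line, values as JSON. move_arm: Moves the arm, as the interface text tells. Its arguments: {"type":"object","properties":{"series":{"type":"string"},"jaw":{"type":"number"},"newtons":{"type":"number"}},"required":["series"]}

```bash
mkdir -p pics; python3 - <<'E'
from rig import robot
import cv2,numpy as np
for n in("top","scene"):
    p=robot.camera(n); cv2.imwrite(f"pics/{n}0.png",cv2.resize(p["img"][:,:,::-1],(800,600),interpolation=cv2.INTER_CUBIC))
    print(n,p["mtx"].tolist(),np.round(p["world_to_cam"],4).tolist())
    for t in["fire_brick","stick_lighter","steel_block","wire_spool","steel_cup","burnisher","brick_bay","lighter_bay","block_bay","spool_bay"]:
        print(t,[(round(d["p"],2),np.round(d["xyz"],3).tolist()) for d in robot.tip_of(p,t)[:2]])
o=robot.get_obs();print(o["time"],o["position"],o["tool_rot"])
E
```

```text
top [[379.60250708846445, 0.0, 253.63210997116897], [0.0, 379.60250708846445, 193.7139975685479], [0.0, 0.0, 1.0]] [[0.0793, -0.9968, 0.0004, -0.0921], [-0.9727, -0.0775, -0.2187, 0.5607], [0.218, 0.0169, -0.9758, 0.8621], [0.0, 0.0, 0.0, 1.0]]
fire_brick [(0.62, [0.638, 0.042, 0.004])]
stick_lighter [(0.72, [0.459, 0.136, -0.002])]
steel_block [(0.59, [0.662, 0.147, 0.0])]
wire_spool [(0.72, [0.619, -0.047, -0.002])]
steel_cup [(0.95, [0.451, -0.053, -0.002])]
burnisher [(0.86, [0.467, 0.043, -0.003])]
brick_bay [(0.96, [0.628, -0.229, 0.009]), (0.61, [0.493, -0.26, 0.005])]
lighter_bay [(0.86, [0.566, -0.228, 0.004])]
block_bay [(0.94, [0.49, -0.26, 0.004])]
spool_bay [(0.6, [0.492, -0.187, 0.006])]
scene [[449.3308598267064, 0.0, 255.31539141254706], [0.0, 449.3308598267064, 190.1488978060396], [0.0, 0.0, 1.0]] [[0.5177, -0.8555, -0.0047, -0.3544], [-0.5955, -0.3565, -0.7199, 0.3194], [0.6142, 0.3755, -0.694, 0.5779], [0.0, 0.0, 0.0, 1.0]]
fire_brick [(0.63, [0.64, 0.038, -0.001])]
stick_lighter [(0.89, [0.456, 0.138, -0.001]), (0.28, [0.567, -0.229, 0.008])]
steel_block [(0.87, [0.66, 0.144, -0.002])]
wire_spool [(0.61, [0.626, -0.049, -0.003]), (0.53, [0.626, -0.235, 0.005])]
steel_cup [(0.67, [0.453, -0.048, -0.005])]
burnisher [(0.59, [0.464, 0.049, -0.003])]
brick_bay [(0.62, [0.632, -0.235, 0.006])]
lighter_bay [(0.59, [0.57, -0.232, 0.006])]
block_bay [(0.78, [0.486, -0.262, 0.002]), (0.52, [0.629, -0.232, 0.007])]
spool_bay [(0.61, [0.487, -0.185, 0.003])]
1.1 [0.15447599 0.60559105 0.24454581] [ 1.24595541e-01  9.92207615e-01 -3.10398977e-06  1.99336965e-06]
```

View pics/top0.png

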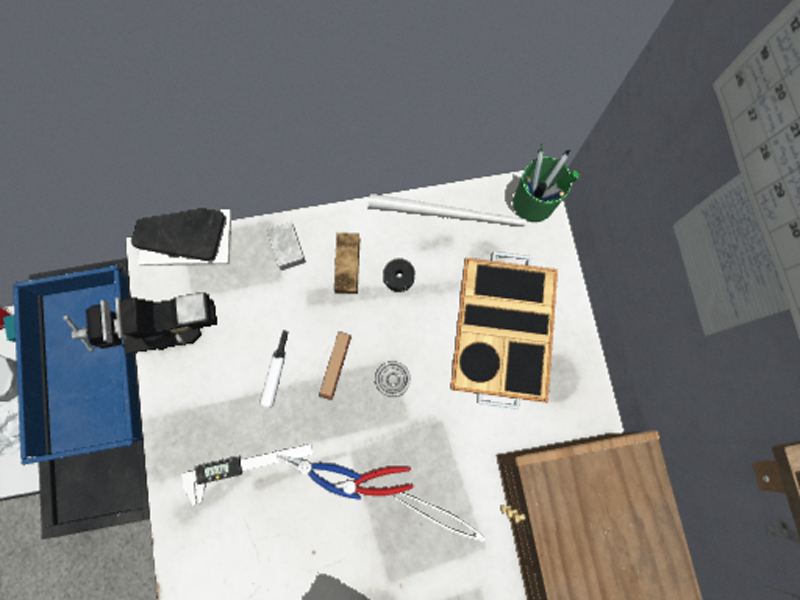

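View pics/scene0.png

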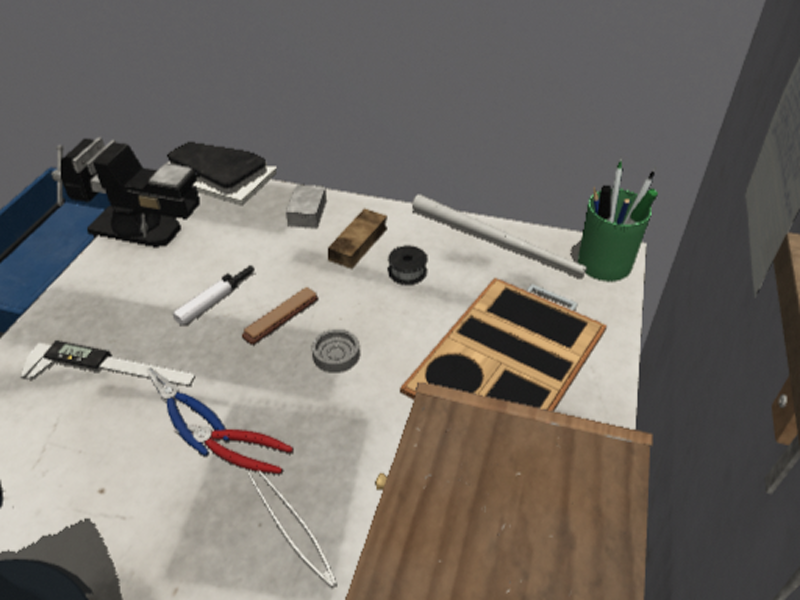

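```bash
cat > h.py <<'E'
import numpy as np,cv2
from scipy.optimize import minimize
def proj(p,P):
    P=np.atleast_2d(P); c=P@p["world_to_cam"][:3,:3].T+p["world_to_cam"][:3,3]; u=c@p["mtx"].T; return u[:,:2]/u[:,2:]
def ray(p,uv):
    W=p["world_to_cam"];R=W[:3,:3];o=-R.T@W[:3,3]
    uv=np.atleast_2d(uv).astype(float);d=np.c_[uv,np.ones(len(uv))]@np.linalg.inv(p["mtx"]).T@R
    return o,d
def onz(p,uv,z):
    o,d=ray(p,uv); return (o+d*((z-o[2])/d[:,2:]))[:,:2]
def tri(p1,a,p2,b):
    o1,d1=ray(p1,a);o2,d2=ray(p2,b)
    s=np.linalg.lstsq(np.c_[d1[0],-d2[0]],o2-o1,rcond=None)[0]; return (o1+d1[0]*s[0]+o2+d2[0]*s[1])/2
def box(l,w,h,z0=0):
    return np.array([[sx*l/2,sy*w/2,z] for sx in(-1,1) for sy in(-1,1) for z in(z0,z0+h)])
def cyl(r,h,z0=0):
    t=np.linspace(0,2*np.pi,48,False); return np.array([[r*np.cos(a),r*np.sin(a),z] for a in t for z in(z0,z0+h)])
def place(M,q):
    c,s=np.cos(q[2]),np.sin(q[2]); return M@np.array([[c,-s,0],[s,c,0],[0,0,1]]).T+[q[0],q[1],0]
S=8
def sil(p,M,q,off,shape):
    m=np.zeros(shape,np.uint8); h=cv2.convexHull(((proj(p,place(M,q))+.5-off)*S).astype(np.float32))
    cv2.fillConvexPoly(m,np.round(h*16).astype(np.int32),1,shift=4); return m
def fit(p,mask,M,q0,R=35,yaw=True):
    """mask full image bool -> pose (x,y,yaw), IoU"""
    c=proj(p,[q0[0],q0[1],0.01])[0].astype(int); off=c-R
    sub=cv2.resize(mask[off[1]:off[1]+2*R,off[0]:off[0]+2*R].astype(np.float32),None,fx=S,fy=S,interpolation=cv2.INTER_LINEAR)>.5
    f=lambda v:1-iou(sil(p,M,[q0[0]+v[0]/100,q0[1]+v[1]/100,q0[2]+(v[2]/5 if yaw else 0)],off,sub.shape),sub)
    best=None
    for y in ([-2,-1,0,1,2] if yaw else [0]):
        r=minimize(f,[0,0,y],method="Nelder-Mead",options=dict(initial_simplex=np.array([[0,0,y],[1,0,y],[0,1,y],[.2,.2,y+1]]),maxfev=250))
        if best is None or r.fun<best.fun: best=r
    v=best.x; return [q0[0]+v[0]/100,q0[1]+v[1]/100,q0[2]+(v[2]/5 if yaw else 0)],1-best.fun
def iou(a,b):
    a=a>0; return (a&b).sum()/max(1,(a|b).sum())
def comp(m,uv,k=3):
    m=m.astype(np.uint8); n,l,st,ce=cv2.connectedComponentsWithStats(m,connectivity=4)
    d=[(np.min(np.hypot(*(np.argwhere(l==i)[:,::-1]-uv).T)),-st[i,4],i) for i in range(1,n) if st[i,4]>40]
    return l==min(d)[2]
E
python3 - <<'E'
from rig import robot
from h import *
p=robot.camera("top");s=robot.camera("scene")
np.savez("top0.npz",img=p["img"],mtx=p["mtx"],world_to_cam=p["world_to_cam"])
print("cabinet corner",tri(p,[516/1.5625,466/1.5625],s,[425/1.5625,387/1.5625]))
im=p["img"].astype(int); hsv=cv2.cvtColor(p["img"],cv2.COLOR_RGB2HSV); sat=hsv[:,:,1].astype(int);val=hsv[:,:,2].astype(int)
P=lambda x,y:proj(p,[x,y,.015])[0]
ov=cv2.resize(p["img"][:,:,::-1],None,fx=S,fy=S,interpolation=cv2.INTER_CUBIC).copy()
def show(M,q):
    h=cv2.convexHull(((proj(p,place(M,q))+.5)*S).astype(np.float32)); cv2.polylines(ov,[h.astype(int)],True,(255,0,255),2)
mb=comp(sat>70,P(.639,.04)); M=box(.1,.039,.025); q,i=fit(p,mb,M,[.639,.04,0.1]); print("brick",np.round(q,4),i); show(M,q)
ms=comp(val<150,P(.622,-.048)); c=np.zeros(ms.shape,np.uint8); cs,_=cv2.findContours(ms.astype(np.uint8),0,1); cv2.drawContours(c,cs,-1,1,-1)
M=cyl(.026,.025); q,i=fit(p,c>0,M,[.622,-.048,0],yaw=False); print("spool",np.round(q,4),i); show(M,q)
u=P(.661,.145).astype(int); print(val[u[1]-16:u[1]+17:2,u[0]-16:u[0]+17:2])
for n,x,y in(("brick_bay",.63,-.232),("lighter_bay",.568,-.23),("block_bay",.488,-.261),("spool_bay",.49,-.186)):
    m=comp(val<90,P(x,y)); cs,_=cv2.findContours(cv2.resize(m.astype(np.float32),None,fx=S,fy=S).__gt__(.5).astype(np.uint8),0,1)
    cc=max(cs,key=cv2.contourArea)[:,0]; w=onz(p,(cc+.5)/S-.5,.009)*1000; (cx,cy),(a,b),t=cv2.minAreaRect(w.astype(np.float32)); print(n,round(cx,1),round(cy,1),round(a,1),round(b,1),round(t,2))
    cv2.polylines(ov,[cv2.boxPoints(cv2.minAreaRect(cc)).astype(int)],True,(0,0,255),2)
x0,y0,x1,y1=150,135,285,265
cr=ov[y0*S:y1*S,x0*S:x1*S]; cv2.imwrite("pics/c1.png",cv2.resize(cr,(620,597),interpolation=cv2.INTER_AREA))
E
```

```text
cabinet corner [ 0.34244871 -0.22624629  0.1663538 ]
brick [0.6396 0.0415 0.0931] 0.8566441413360596
spool [ 0.625  -0.0454  0.    ] 0.954533778576933
[[226 224 225 225 228 233 231 233 235 236 235 236 234 233 235 234 234]
 [210 202 204 212 225 230 231 234 213 228 231 232 235 235 233 235 237]
 [199 195 200 203 214 201 211 212 227 210 137 236 236 235 235 236 236]
 [199 201 183 180 194 193 198 201 199 196 205 229 236 233 235 236 236]
 [194 201 190 176 195 197 197 195 197 191 209 187 237 233 232 233 236]
 [200 194 153 178 199 214 198 186 199 197 203 135 235 235 234 236 234]
 [200 191 203 194 210 208 191 192 208 186 209 208 230 233 232 234 236]
 [206 197 199 213 212 212 194 198 189 189 193 189 186 236 232 236 237]
 [197 196 195 173 218 206 190 203 188 200 192 199 135 238 236 238 238]
 [198 203 196 196 212 206 182 190 192 223 208 202 210 232 237 237 237]
 [200 204 203 196 209 202 199 189 208 228 197 212 220 186 235 234 235]
 [201 206 209 198 185 218 212 210 206 217 206 210 220 131 236 237 237]
 [204 204 194 199 194 203 221 225 217 205 208 207 201 200 229 238 239]
 [209 205 197 201 202 200 223 220 207 211 212 202 131  82 170 237 240]
 [204 196 201 212 210 207 204 226 187 134  92  85  82 108 220 238 239]
 [197 199 201 209 206 194 134  84  87  88 117 223 231 238 237 238 238]
 [201 200 208 207 211 211 148 110 211 230 238 240 239 238 238 237 239]]
brick_bay 626.2 -231.0 114.1 52.7 86.97
lighter_bay 565.3 -227.5 137.1 34.8 87.23
block_bay 487.8 -260.1 57.6 81.7 87.1
spool_bay 491.6 -188.3 60.4 63.3 4.55
```

View pics/c1.png

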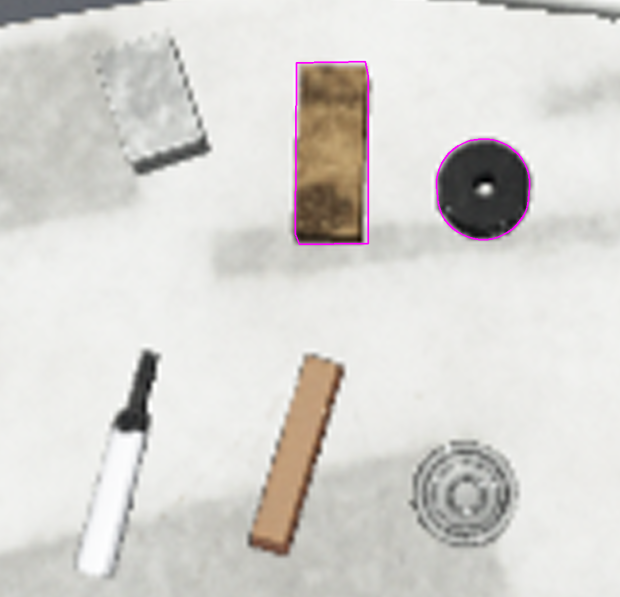

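```bash
python3 - <<'E'
from h import *
p=dict(np.load("top0.npz")); C=lambda a:np.array([150,135])+np.array(a,float)/4.593-.5
hsv=cv2.cvtColor(p["img"],cv2.COLOR_RGB2HSV).astype(int)
m=(hsv[:,:,1]>45)|(hsv[:,:,2]<150)
mb=comp(m,proj(p,[.639,.04,.015])[0]); mb=cv2.morphologyEx(mb.astype(np.uint8),cv2.MORPH_CLOSE,np.ones((3,3)))>0
print("brick",np.round(fit(p,mb,box(.1,.039,.025),[.639,.04,.05])[0],4),fit(p,mb,box(.1,.039,.025),[.639,.04,.05])[1])
def pm(c):
    m=np.zeros(p["img"].shape[:2],np.uint8); f=np.zeros((384*8,512*8),np.uint8); cv2.fillPoly(f,[((C(c)+.5)*8).astype(int)],1); return cv2.resize(f.astype(np.float32),(512,384),interpolation=cv2.INTER_AREA)
b=[(97,57),(172,36),(208,140),(209,152),(140,175),(135,165)]
print("block",*fit(p,pm(b),box(.044,.068,.028),[.661,.145,.3]))
w=onz(p,C([(97,57),(172,36),(208,140),(135,165)]),.028); print(w.round(4).tolist(),w.mean(0)); 
r=cv2.minAreaRect((w*1000).astype(np.float32));print(r)
w=onz(p,C([(151,353),(97,574),(116,430),(146,430),(78,570),(112,575)]),.011);print("lighter",w.round(4).tolist(),np.linalg.norm(w[0]-w[1]),w[:2].mean(0),np.degrees(np.arctan2(*(w[1]-w[0])[::-1])))
E
```

```text
brick [0.6398 0.0426 0.0788] 0.9334128403895846
block [np.float64(0.6599086755380174), np.float64(0.14457446453673614), np.float64(-1.107116479910189)] 0.9128928560282139
[[0.6809, 0.1782], [0.6968, 0.1374], [0.6373, 0.1101], [0.6196, 0.149]] [0.65863372 0.14365207]
((659.0928955078125, 144.1205291748047), (68.10498046875, 43.70293426513672), 24.64984130859375)
lighter [[0.5173, 0.1308], [0.395, 0.1453], [0.4732, 0.1448], [0.4745, 0.1283], [0.3963, 0.1557], [0.3951, 0.1371]] 0.12323222773783118 [0.4561504  0.13801234] 173.2490585827102
```

```bash
cat > go.py <<'E'
import sys,numpy as np
from rig import robot
from scipy.spatial.transform import Rotation as R
o=robot.get_obs(); r=R.from_quat(o["tool_rot"]); p=np.array(o["position"])
def to(x,y,z,c):
    Y=np.array([np.cos(np.radians(c)),np.sin(np.radians(c)),0]);Z=np.array([0,0,-1.]);X=np.cross(Y,Z)
    t=R.from_matrix(np.c_[X,Y,Z]); cur=r.as_matrix()[:,1]; d=r.inv()*t
    s=r.inv().apply(np.array([x,y,z])-p)*1000; v=np.degrees(d.as_rotvec())
    print(f"to {x} {y} {z} {c}: shift {s.round(1)} turn {v.round(1)} rows {max(np.linalg.norm(s)/41.7,np.linalg.norm(v)/7.16):.1f}")
print("t",o["time"],"p",p.round(4),"close",round(np.degrees(np.arctan2(*r.as_matrix()[:2,1][::-1])),1),"w",o["grip_width"],"q6",o["q"][5],"F",np.round(o["ft_force"],1))
for a in sys.argv[1:]: to(*map(float,a.split(",")))
E
python3 go.py .625,-.045,.13,87 
python3 - <<'E'
from h import *
p=dict(np.load("top0.npz"))
ov=cv2.resize(p["img"][150:280,280:365,::-1],None,fx=4.6,fy=4.6,interpolation=cv2.INTER_CUBIC);cv2.imwrite("pics/c2.png",ov)
E
```

```text
t 1.2 p [0.1545 0.6056 0.2446] close 75.7 w 0.08680041431100578 q6 -0.1784934070500167 F [-0.3  0.5 -0.6]
to 0.625 -0.045 0.13 87.0: shift [-616.7 -514.1  114.6] turn [  0.    0.  -11.3] rows 19.4
```

View pics/c2.png

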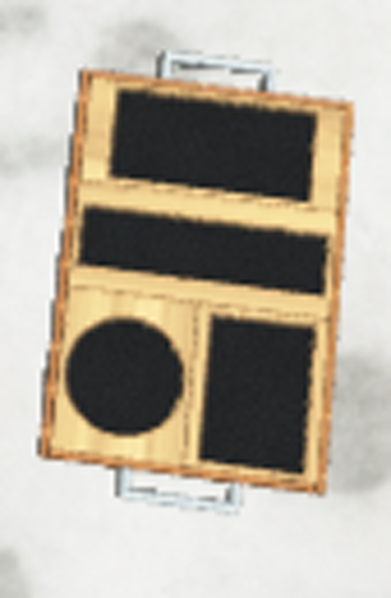

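Request:
move_arm(series="-40 -8 10 0 0 0; -80 -30 15 0 0 0; -110 -60 20 0 0 0; -140 -85 25 0 0 0; -170 -115 30 0 0 0; -200 -145 35 0 0 0; -230 -170 40 0 0 0; -250 -200 45 0 0 0", jaw=0.8, newtons=25)

```text
time: 1.87
position: [0.3501, 0.3491, 0.1999]
tool_rot: [0.125, 0.992, 0.001, 0.002]
ft_force: [0.7, -1.2, -0.6]
grip_width: 0.0698
grip_force: 0.0
```

Request:
move_arm(series="-250 -200 40 0 0 0; -250 -200 40 0 0 0; -250 -200 40 0 0 0; -250 -200 40 0 0 0; -250 -200 40 0 0 0; -250 -200 40 0 0 0; -250 -200 40 0 0 0; -250 -200 40 0 0 0")

```text
time: 2.53
position: [0.5425, 0.0914, 0.1594]
tool_rot: [0.125, 0.992, -0.0, 0.001]
ft_force: [1.0, 0.1, 0.5]
grip_width: 0.0697
grip_force: 0.0
```

```bash
python3 go.py .625,-.045,.1,87
```

```text
t 2.5333 p [0.5425 0.0914 0.1594] close 75.6 w 0.06974474379659526 q6 -1.354829022514898 F [1.  0.1 0.5]
to 0.625 -0.045 0.1 87.0: shift [-113.7 -111.5   59.7] turn [ -0.    0.1 -11.4] rows 4.1
```

Request:
move_arm(series="-114 -112 60 0 0 -11.4; -114 -112 60 0 0 -11.4; -114 -112 60 0 0 -11.4; -114 -112 60 0 0 -11.4; -114 -112 60 0 0 -11.4; -114 -112 60 0 0 -11.4")

```text
time: 3.03
position: [0.6237, -0.045, 0.0983]
tool_rot: [0.027, 1.0, 0.0, -0.0]
ft_force: [-0.5, 0.5, -0.1]
grip_width: 0.0694
grip_force: 0.0
```

```bash
python3 go.py .625,-.045,.029,87
```

```text
t 3.0333 p [ 0.6237 -0.045   0.0983] close 86.9 w 0.06940892932414981 q6 -1.7663033648515996 F [-0.5  0.5 -0.1]
to 0.625 -0.045 0.029 87.0: shift [-1.3  0.  69.3] turn [ 0.  -0.  -0.1] rows 1.7
```

Request:
move_arm(series="-1 0 25 0 0 0; -1 0 45 0 0 0; -1 0 60 0 0 0; -1 0 69 0 0 0; -1 0 69 0 0 0; -1 0 69 0 0 0")

```text
time: 3.53
position: [0.6235, -0.0413, 0.0309]
tool_rot: [0.025, 1.0, 0.0, -0.0]
ft_force: [-0.2, -0.0, 0.3]
grip_width: 0.0701
grip_force: 0.0
```

Request:
move_arm(series="0 0 0 0 0 0; 0 0 0 0 0 0; 0 0 0 0 0 0; 0 0 0 0 0 0; 0 0 0 0 0 0; 0 0 0 0 0 0; 0 0 0 0 0 0; 0 0 0 0 0 0", jaw=0.3)

```text
time: 4.2
position: [0.6247, -0.0427, 0.0317]
tool_rot: [0.025, 1.0, -0.0, 0.001]
ft_force: [0.3, -0.8, 6.3]
grip_width: 0.0511
grip_force: 25.0
```

Request:
move_arm(series="0 0 -20 0 0 0; 0 0 -50 0 0 0; 0 0 -80 0 0 0; 0 0 -80 0 0 0")

```text
time: 4.53
position: [0.6272, -0.0429, 0.1158]
tool_rot: [0.025, 1.0, -0.001, 0.005]
ft_force: [1.1, -0.2, 0.1]
grip_width: 0.0508
grip_force: 25.0
```

```bash
python3 go.py .4916,-.1883,.1,87 .4916,-.1883,.037,87
```

```text
t 4.5333 p [ 0.6272 -0.0429  0.1158] close 87.1 w 0.050829644464380576 q6 -1.7662159639405435 F [ 1.1 -0.2  0.1]
to 0.4916 -0.1883 0.1 87.0: shift [ 128.2 -152.1   14.8] turn [-0.1  0.6  0.1] rows 4.8
to 0.4916 -0.1883 0.037 87.0: shift [ 128.8 -152.    77.8] turn [-0.1  0.6  0.1] rows 5.1
```

Request:
move_arm(series="126 -150 0 0 0 0; 126 -150 0 0 0 0; 126 -150 0 0 0 0; 126 -150 0 0 0 0; 126 -150 0 0 0 0; 126 -150 0 0 0 0; 126 -150 0 0 0 0; 126 -150 0 0 0 0")

```text
time: 5.2
position: [0.4904, -0.1855, 0.1101]
tool_rot: [0.026, 1.0, 0.0, -0.0]
ft_force: [-0.6, -0.1, -1.0]
grip_width: 0.0507
grip_force: 25.0
```

Request:
move_arm(series="0 0 10 0 0 0; 0 0 10 0 0 0; 0 0 10 0 0 0; 0 0 10 0 0 0")

```text
time: 5.53
position: [0.4907, -0.1848, 0.1001]
tool_rot: [0.025, 1.0, 0.0, -0.0]
ft_force: [1.1, -0.2, -1.4]
grip_width: 0.0509
grip_force: 25.0
```

```bash
sed -i 's/^o=robot.get_obs().*p=np.array.*$/obs=[]\nfor i in range(3):\n    robot.camera("top"); obs.append(robot.get_obs())\no=obs[-1]; r=R.from_quat(np.mean([a["tool_rot"] for a in obs],0)); p=np.mean([a["position"] for a in obs],0); print(np.round([a["position"] for a in obs],4).tolist())/' go.py; python3 go.py .4916,-.1883,.037,87
python3 - <<'E'
from rig import robot
import cv2
p=robot.camera("top");cv2.imwrite("pics/t2.png",cv2.resize(p["img"][120:290,200:380,::-1],None,fx=3.5,fy=3.5,interpolation=cv2.INTER_CUBIC))
E
```

```text
[[0.4907, -0.1851, 0.1003], [0.4907, -0.1853, 0.1005], [0.4907, -0.1854, 0.1006]]
t 5.6833 p [ 0.4907 -0.1853  0.1005] close 87.2 w 0.050944891846227254 q6 -2.095318733829979 F [-0.7 -0.3  0. ]
to 0.4916 -0.1883 0.037 87.0: shift [-1.  -3.  63.5] turn [0.  0.  0.2] rows 1.5
```

View pics/t2.png

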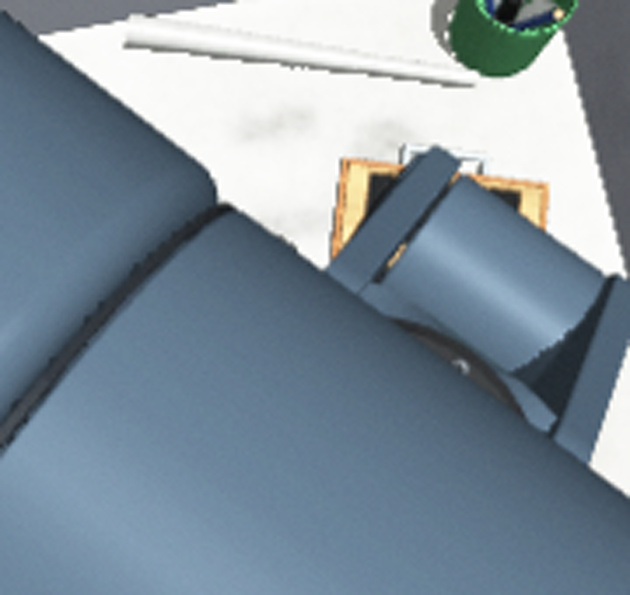

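Request:
move_arm(series="-1 -3 25 0 0 0; -1 -3 45 0 0 0; -1 -3 55 0 0 0; -1 -3 60 0 0 0; -1 -3 62 0 0 0; -1 -3 62 0 0 0; -1 -3 62 0 0 0")

```text
time: 6.32
position: [0.4917, -0.189, 0.0392]
tool_rot: [0.025, 1.0, -0.0, 0.001]
ft_force: [-0.1, 0.5, -1.7]
grip_width: 0.0508
grip_force: 25.0
```

Request:
move_arm(series="0 0 0 0 0 0; 0 0 0 0 0 0; 0 0 0 0 0 0; 0 0 0 0 0 0; 0 0 0 0 0 0", jaw=0.75)

```text
time: 6.73
position: [0.4913, -0.1889, 0.0387]
tool_rot: [0.025, 1.0, -0.0, 0.0]
ft_force: [-0.8, 0.3, 0.0]
grip_width: 0.0646
grip_force: 0.0
```

Request:
move_arm(series="0 0 -20 0 0 0; 0 0 -50 0 0 0; 0 0 -90 0 0 0; 0 0 -110 0 0 0; 0 0 -110 0 0 0; 0 0 -110 0 0 0")

```text
time: 7.23
position: [0.4918, -0.1892, 0.1498]
tool_rot: [0.025, 1.0, -0.001, 0.001]
ft_force: [-0.5, 0.3, -0.8]
grip_width: 0.0652
grip_force: 0.0
```

```bash
python3 go.py .431,.141,.1,83.2
```

```text
[[0.4909, -0.1886, 0.1486], [0.4905, -0.1883, 0.1478], [0.4902, -0.1882, 0.1473]]
t 7.3833 p [ 0.4905 -0.1884  0.1479] close 87.1 w 0.06524049600814728 q6 -2.099414567475929 F [-0.   0.2 -0.8]
to 0.431 0.141 0.1 83.2: shift [ 76.1 325.9  48.2] turn [ 0.  -0.1  3.9] rows 8.1
```

Request:
move_arm(series="76 326 45 0 0 3.9; 76 326 45 0 0 3.9; 76 326 45 0 0 3.9; 76 326 45 0 0 3.9; 76 326 45 0 0 3.9; 76 326 45 0 0 3.9; 76 326 45 0 0 3.9; 76 326 45 0 0 3.9", jaw=0.55)

```text
time: 8.05
position: [0.431, 0.1379, 0.1025]
tool_rot: [0.06, 0.998, -0.0, -0.002]
ft_force: [1.0, 0.1, -0.5]
grip_width: 0.0479
grip_force: 0.0
```

Request:
move_arm(series="0 1 0 0 0 0; 0 1 0 0 0 0; 0 1 0 0 0 0; 0 1 0 0 0 0")

```text
time: 8.38
position: [0.4331, 0.1362, 0.1037]
tool_rot: [0.06, 0.998, -0.0, -0.0]
ft_force: [0.5, 0.2, 0.0]
grip_width: 0.048
grip_force: 0.0
```

```bash
python3 go.py .431,.141,.028,83.2
python3 - <<'E'
from rig import robot
import cv2
p=robot.camera("top");cv2.imwrite("pics/t3.png",cv2.resize(p["img"][120:290,140:380,::-1],None,fx=3.3,fy=3.3,interpolation=cv2.INTER_CUBIC))
E
```

```text
[[0.4333, 0.1359, 0.1039], [0.4334, 0.1358, 0.104], [0.4334, 0.1359, 0.1041]]
t 8.5333 p [0.4334 0.1359 0.104 ] close 83.0 w 0.04766979024097323 q6 -1.3918775333308986 F [-0.2 -0.7  0.2]
to 0.431 0.141 0.028 83.2: shift [ 3.   4.8 76. ] turn [-0.   0.  -0.2] rows 1.8
```

View pics/t3.png

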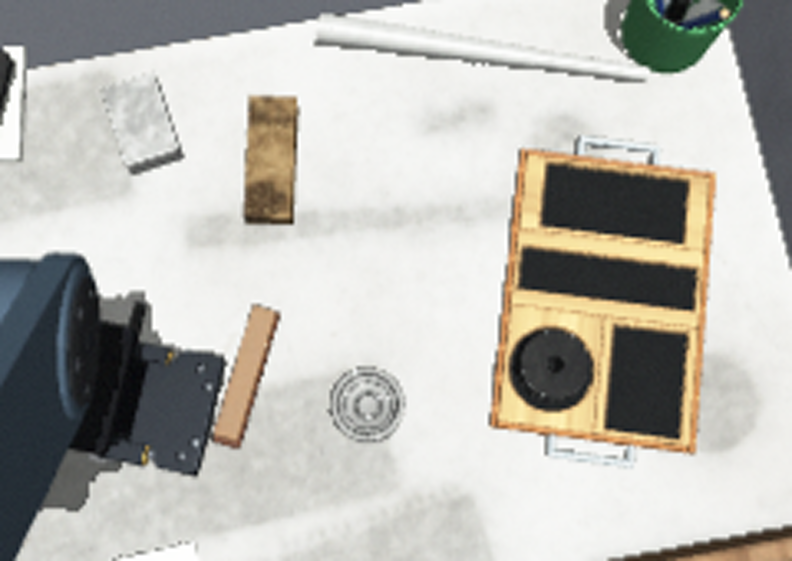

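Request:
move_arm(series="3 5 25 0 0 0; 3 5 45 0 0 0; 3 5 60 0 0 0; 3 5 70 0 0 0; 3 5 76 0 0 0; 3 5 76 0 0 0; 3 5 76 0 0 0")

```text
time: 9.17
position: [0.4306, 0.1421, 0.0282]
tool_rot: [0.06, 0.998, -0.0, -0.0]
ft_force: [-0.6, 0.5, 0.4]
grip_width: 0.0476
grip_force: 0.0
```

Request:
move_arm(series="0 0 0 0 0 0; 0 0 0 0 0 0; 0 0 0 0 0 0; 0 0 0 0 0 0; 0 0 0 0 0 0; 0 0 0 0 0 0; 0 0 0 0 0 0", jaw=0.05, newtons=20)

```text
time: 9.75
position: [0.4305, 0.1427, 0.0284]
tool_rot: [0.059, 0.998, 0.0, 0.0]
ft_force: [-1.3, 0.2, 4.1]
grip_width: 0.0197
grip_force: 19.9
```

Request:
move_arm(series="0 0 -20 0 0 0; 0 0 -50 0 0 0; 0 0 -80 0 0 0; 0 0 -80 0 0 0; 0 0 -80 0 0 0; 0 0 -80 0 0 0")

```text
time: 10.25
position: [0.43, 0.1427, 0.1079]
tool_rot: [0.059, 0.998, -0.0, -0.0]
ft_force: [-0.8, -1.2, -0.6]
grip_width: 0.0196
grip_force: 19.9
```

```bash
python3 go.py .5665,-.2025,.11,-2.8
```

```text
[[0.4296, 0.1426, 0.1074], [0.4295, 0.1425, 0.1071], [0.4295, 0.1425, 0.107]]
t 10.4 p [0.4295 0.1425 0.1071] close 83.2 w 0.019637578820162545 q6 -1.379195454773127 F [-0.8  0.2 -0.2]
to 0.5665 -0.2025 0.11 -2.8: shift [-177.  -326.4   -3.1] turn [-0.1 -0.1 86. ] rows 12.0
```

Request:
move_arm(series="-20 -35 0 0 0 7; -42 -70 0 0 0 14; -64 -110 0 0 0 21; -86 -150 0 0 0 28; -108 -190 0 0 0 35; -125 -225 0 0 0 42; -140 -255 0 0 0 49; -140 -255 0 0 0 49")

```text
time: 11.07
position: [0.5438, -0.1354, 0.1075]
tool_rot: [0.472, 0.882, -0.001, 0.004]
ft_force: [0.6, 0.8, -0.5]
grip_width: 0.02
grip_force: 19.9
```

```bash
python3 go.py .5666,-.201,.1,-2.8
```

```text
[[0.5412, -0.1318, 0.107], [0.539, -0.1289, 0.1067], [0.5378, -0.127, 0.1066]]
t 11.2167 p [ 0.5394 -0.1293  0.1068] close 34.0 w 0.019900814947617345 q6 -1.0304524439548963 F [-0.7  0.5 -0.8]
to 0.5666 -0.201 0.1 -2.8: shift [-74.7 -17.5   6.7] turn [-0.  -0.  36.8] rows 5.1
```

Request:
move_arm(series="-15 -4 0 0 0 7; -30 -8 3 0 0 14; -45 -12 5 0 0 21; -60 -15 7 0 0 28; -76 -18 7 0 0 35; -76 -18 7 0 0 36.8; -76 -18 7 0 0 36.8; -76 -18 7 0 0 36.8")

```text
time: 11.88
position: [0.5657, -0.1978, 0.1003]
tool_rot: [0.722, 0.692, -0.0, -0.002]
ft_force: [0.6, 0.2, -0.1]
grip_width: 0.02
grip_force: 19.9
```

```bash
python3 go.py .5666,-.201,.037,-2.8
```

```text
[[0.5658, -0.1979, 0.1004], [0.566, -0.1982, 0.1006], [0.5662, -0.1985, 0.1008]]
t 12.0333 p [ 0.566  -0.1982  0.1006] close -2.5 w 0.019630985230016613 q6 -0.4801590280278076 F [ 0.6  0.  -0.1]
to 0.5666 -0.201 0.037 -2.8: shift [-2.9  0.9 63.6] turn [-0.1 -0.1  0.3] rows 1.5
```

Request:
move_arm(series="-2 1 25 0 0 0; -2 1 45 0 0 0; -2 1 55 0 0 0; -2 1 60 0 0 0; -2 1 63 0 0 0; -2 1 63 0 0 0; -2 1 63 0 0 0")

```text
time: 12.62
position: [0.5683, -0.2023, 0.0388]
tool_rot: [0.723, 0.691, 0.0, 0.001]
ft_force: [-0.0, -0.4, -0.7]
grip_width: 0.02
grip_force: 19.9
```

```bash
python3 go.py .5666,-.201,.036,-2.8
```

```text
[[0.5685, -0.2025, 0.039], [0.5685, -0.2025, 0.0391], [0.5685, -0.2025, 0.0391]]
t 12.7667 p [ 0.5685 -0.2025  0.0391] close -2.6 w 0.019560944295056837 q6 -0.48170914865205106 F [-0.1  0.1 -1. ]
to 0.5666 -0.201 0.036 -2.8: shift [ 1.4 -2.   3.1] turn [0.1 0.  0.2] rows 0.1
```

Request:
move_arm(series="1.5 -2 1 0 0 0; 1.5 -2 3 0 0 0; 1.5 -2 3 0 0 0; 1.5 -2 3 0 0 0")

```text
time: 13.1
position: [0.5659, -0.2005, 0.0355]
tool_rot: [0.723, 0.691, 0.0, -0.0]
ft_force: [-1.0, 1.2, 3.7]
grip_width: 0.0198
grip_force: 19.9
```

Request:
move_arm(series="0 0 0 0 0 0; 0 0 0 0 0 0; 0 0 0 0 0 0; 0 0 0 0 0 0; 0 0 0 0 0 0", jaw=0.42)

```text
time: 13.52
position: [0.5659, -0.2007, 0.035]
tool_rot: [0.723, 0.691, -0.0, -0.0]
ft_force: [-0.3, 0.3, -0.3]
grip_width: 0.0354
grip_force: 0.0
```

Request:
move_arm(series="0 0 -20 0 0 0; 0 0 -50 0 0 0; 0 0 -85 0 0 0; 0 0 -110 0 0 0; 0 0 -110 0 0 0; 0 0 -110 0 0 0")

```text
time: 14.02
position: [0.5669, -0.2011, 0.1468]
tool_rot: [0.723, 0.691, 0.001, 0.002]
ft_force: [-0.5, 0.4, -0.5]
grip_width: 0.0367
grip_force: 0.0
```

```bash
python3 go.py .640,.0426,.1,-85.5 .640,.0426,.1,94.5
```

```text
[[0.5658, -0.2005, 0.1452], [0.5652, -0.2002, 0.1442], [0.5649, -0.2, 0.1437]]
t 14.1667 p [ 0.5653 -0.2002  0.1444] close -2.6 w 0.03659953041784072 q6 -0.48097668851293784 F [-0.2 -0.1 -0.4]
to 0.64 0.0426 0.1 -85.5: shift [246.   63.7  44.5] turn [-0.1  0.  82.9] rows 11.6
to 0.64 0.0426 0.1 94.5: shift [246.   63.7  44.5] turn [ -0.   -0.1 -97.1] rows 13.6
```

Request:
move_arm(series="30 8 0 0 0 7; 60 16 0 0 0 14; 90 24 0 0 0 21; 120 32 0 0 0 28; 150 40 0 0 0 35; 180 48 0 0 0 42; 200 54 0 0 0 49; 200 54 0 0 0 49", jaw=0.75)

```text
time: 14.83
position: [0.6289, 0.0011, 0.1431]
tool_rot: [0.944, 0.329, -0.001, -0.001]
ft_force: [-0.6, 0.1, -0.0]
grip_width: 0.0648
grip_force: 0.0
```

```bash
python3 go.py .640,.0426,.1,-85.5; python3 - <<'E'
from rig import robot
import cv2
p=robot.camera("top");cv2.imwrite("pics/t4.png",cv2.resize(p["img"][130:270,180:365,::-1],None,fx=4,fy=4,interpolation=cv2.INTER_CUBIC))
E
```

```text
[[0.6283, -0.0009, 0.1431], [0.628, -0.0024, 0.1433], [0.628, -0.0034, 0.1436]]
t 14.9833 p [ 0.6281 -0.0022  0.1433] close -51.4 w 0.06517450498090598 q6 0.7160924536450831 F [-0.  -0.5 -0.4]
to 0.64 0.0426 0.1 -85.5: shift [ 37.4 -27.5  43.3] turn [-0.1  0.2 34.1] rows 4.8
```

View pics/t4.png

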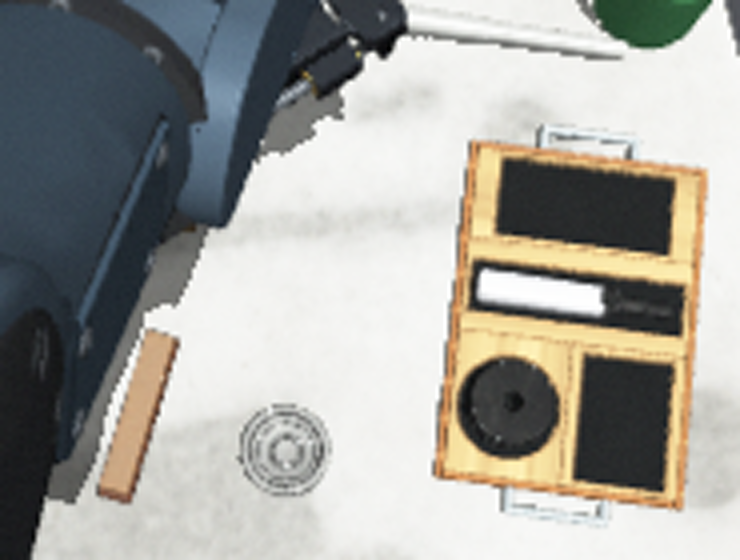

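Request:
move_arm(series="8 -6 5 0 0 7; 16 -12 15 0 0 14; 24 -18 25 0 0 21; 32 -24 35 0 0 28; 38 -28 42 0 0 34; 38 -28 42 0 0 34; 38 -28 42 0 0 34; 38 -28 42 0 0 34")

```text
time: 15.7
position: [0.6414, 0.0409, 0.1033]
tool_rot: [0.999, 0.039, -0.0, 0.0]
ft_force: [-0.1, 0.5, -0.3]
grip_width: 0.0652
grip_force: 0.0
```

```bash
python3 go.py .640,.0426,.030,-85.5
```

```text
[[0.6416, 0.041, 0.1036], [0.6417, 0.0411, 0.1037], [0.6417, 0.0413, 0.1038]]
t 15.85 p [0.6416 0.0412 0.1037] close -85.6 w 0.06535241772996504 q6 1.3850112382695163 F [-0.3 -0.1  0.8]
to 0.64 0.0426 0.03 -85.5: shift [-1.6 -1.6 73.7] turn [ 0.  -0.  -0.1] rows 1.8
```

Request:
move_arm(series="-1 -1 25 0 0 0; -1 -1 45 0 0 0; -1 -1 60 0 0 0; -1 -1 70 0 0 0; -1 -1 73 0 0 0; -1 -1 73 0 0 0; -1 -1 73 0 0 0")

```text
time: 16.43
position: [0.641, 0.043, 0.0308]
tool_rot: [0.999, 0.038, 0.001, 0.0]
ft_force: [0.3, -0.1, 0.2]
grip_width: 0.0655
grip_force: 0.0
```

Request:
move_arm(series="0 0 0 0 0 0; 0 0 0 0 0 0; 0 0 0 0 0 0; 0 0 0 0 0 0; 0 0 0 0 0 0; 0 0 0 0 0 0; 0 0 0 0 0 0", jaw=0.25, newtons=30)

```text
time: 17.02
position: [0.6408, 0.043, 0.0306]
tool_rot: [0.999, 0.038, 0.0, 0.0]
ft_force: [0.1, -1.3, 2.6]
grip_width: 0.0385
grip_force: 30.0
```

Request:
move_arm(series="0 0 -20 0 0 0; 0 0 -50 0 0 0; 0 0 -80 0 0 0; 0 0 -80 0 0 0; 0 0 -80 0 0 0; 0 0 -80 0 0 0")

```text
time: 17.52
position: [0.6393, 0.0434, 0.1093]
tool_rot: [0.999, 0.038, -0.001, -0.0]
ft_force: [-0.7, 0.3, -1.1]
grip_width: 0.0387
grip_force: 30.0
```

```bash
python3 go.py .6262,-.231,.11,-2.9
```

```text
[[0.6388, 0.0434, 0.1085], [0.6387, 0.0434, 0.1082], [0.6388, 0.0434, 0.1082]]
t 17.6667 p [0.6388 0.0434 0.1083] close -85.6 w 0.03872376961450991 q6 1.3877110663868981 F [ 0.2  0.2 -1.4]
to 0.6262 -0.231 0.11 -2.9: shift [-33.5 272.6  -1.8] turn [ -0.2   0.2 -82.7] rows 11.6
```

Request:
move_arm(series="-4 30 0 0 0 -7; -8 60 0 0 0 -14; -12 90 0 0 0 -21; -16 120 0 0 0 -28; -20 150 0 0 0 -35; -24 180 0 0 0 -42; -27 205 0 0 0 -49; -27 205 0 0 0 -49")

```text
time: 18.33
position: [0.6288, -0.1689, 0.1088]
tool_rot: [0.894, 0.449, -0.001, 0.001]
ft_force: [0.3, 0.3, -0.8]
grip_width: 0.039
grip_force: 30.0
```

```bash
python3 go.py .6262,-.231,.1,-2.9
```

```text
[[0.6285, -0.1661, 0.1087], [0.6282, -0.1642, 0.1087], [0.6282, -0.1629, 0.1088]]
t 18.4833 p [ 0.6283 -0.1644  0.1087] close -36.8 w 0.03823642916069592 q6 0.21500891954214113 F [-0.5  0.6 -2.4]
to 0.6262 -0.231 0.1 -2.9: shift [-54.6  38.2   8.7] turn [ -0.1  -0.  -33.9] rows 4.7
```

Request:
move_arm(series="-11 8 2 0 0 -7; -22 16 4 0 0 -14; -33 24 6 0 0 -21; -45 32 8 0 0 -28; -56 39 8 0 0 -34; -56 39 8 0 0 -34; -56 39 8 0 0 -34; -56 39 8 0 0 -34")

```text
time: 19.15
position: [0.6268, -0.2295, 0.1017]
tool_rot: [0.724, 0.69, 0.0, -0.001]
ft_force: [-0.0, -0.3, -1.9]
grip_width: 0.0384
grip_force: 30.0
```

```bash
python3 go.py .6262,-.231,.038,-2.9
```

```text
[[0.6269, -0.2295, 0.1018], [0.627, -0.2298, 0.102], [0.627, -0.2299, 0.1021]]
t 19.3 p [ 0.627  -0.2297  0.102 ] close -2.6 w 0.03860226266265655 q6 -0.47341666758020207 F [ 0.2  0.9 -1. ]
to 0.6262 -0.231 0.038 -2.9: shift [-1.3 -0.6 64. ] turn [-0.  -0.   0.3] rows 1.5
```

Request:
move_arm(series="-1 -1 25 0 0 0; -1 -1 45 0 0 0; -1 -1 55 0 0 0; -1 -1 60 0 0 0; -1 -1 63 0 0 0; -1 -1 63 0 0 0; -1 -1 63 0 0 0")

```text
time: 19.88
position: [0.6266, -0.2327, 0.0399]
tool_rot: [0.723, 0.691, 0.0, 0.001]
ft_force: [-0.6, -0.2, -1.4]
grip_width: 0.0385
grip_force: 30.0
```

```bash
python3 go.py .6262,-.231,.038,-2.9
```

```text
[[0.6267, -0.2328, 0.0402], [0.6267, -0.2328, 0.0403], [0.6266, -0.2328, 0.0402]]
t 20.0333 p [ 0.6267 -0.2328  0.0402] close -2.6 w 0.03858358552812162 q6 -0.4768743586931331 F [ 0.1  0.6 -0.7]
to 0.6262 -0.231 0.038 -2.9: shift [ 1.8 -0.6  2.2] turn [0.1 0.1 0.3] rows 0.1
```

Request:
move_arm(series="2 -0.5 1 0 0 0; 2 -0.5 2 0 0 0; 2 -0.5 2 0 0 0; 2 -0.5 2 0 0 0")

```text
time: 20.37
position: [0.6257, -0.2303, 0.0376]
tool_rot: [0.723, 0.691, 0.0, 0.0]
ft_force: [-0.7, 1.2, 1.6]
grip_width: 0.0386
grip_force: 30.0
```

Request:
move_arm(series="0 0 0 0 0 0; 0 0 0 0 0 0; 0 0 0 0 0 0; 0 0 0 0 0 0; 0 0 0 0 0 0", jaw=0.58)

```text
time: 20.78
position: [0.6255, -0.2305, 0.0371]
tool_rot: [0.723, 0.691, -0.0, 0.0]
ft_force: [0.7, 1.3, -0.4]
grip_width: 0.05
grip_force: 0.0
```

Request:
move_arm(series="0 0 -20 0 0 0; 0 0 -50 0 0 0; 0 0 -85 0 0 0; 0 0 -110 0 0 0; 0 0 -110 0 0 0; 0 0 -110 0 0 0")

```text
time: 21.28
position: [0.6267, -0.231, 0.1493]
tool_rot: [0.723, 0.691, 0.001, 0.002]
ft_force: [-0.3, 0.2, -0.2]
grip_width: 0.0507
grip_force: 0.0
```

```bash
python3 go.py .6592,.1443,.1,115.3 .6592,.1443,.1,-64.7
```

```text
[[0.6254, -0.2304, 0.1475], [0.6247, -0.23, 0.1462], [0.6245, -0.2298, 0.1456]]
t 21.4333 p [ 0.6249 -0.2301  0.1464] close -2.6 w 0.050756055692391736 q6 -0.4745746011412688 F [ 0.   0.1 -0. ]
to 0.6592 0.1443 0.1 115.3: shift [375.5  17.3  46.7] turn [-0.000e+00 -1.000e-01 -1.179e+02] rows 16.5
to 0.6592 0.1443 0.1 -64.7: shift [375.5  17.3  46.7] turn [-0.1  0.  62.1] rows 9.1
```

Request:
move_arm(series="35 2 0 0 0 7; 70 4 0 0 0 14; 105 6 0 0 0 21; 140 8 0 0 0 28; 175 10 0 0 0 35; 210 12 0 0 0 42; 240 13 0 0 0 49; 240 13 0 0 0 49", jaw=0.8)

```text
time: 22.1
position: [0.648, 0.015, 0.1451]
tool_rot: [0.944, 0.329, -0.001, -0.002]
ft_force: [0.0, 0.7, 0.0]
grip_width: 0.0693
grip_force: 0.0
```

```bash
python3 go.py .6592,.1443,.1,-64.7;  python3 - <<'E'
from h import *
from rig import robot
p=robot.camera("top");s=robot.camera("scene")
A=lambda x,y:[x/1.5625,y/1.5625]
for a,b in(((216,318),(196,206)),((205,293),(198,186)),((178,322),(152,190)),((205,293),(195,170))): print(tri(p,A(*a),s,A(*b)).round(3))
cv2.imwrite("pics/s5.png",cv2.resize(s["img"][70:240,20:290,::-1],None,fx=2.9,fy=2.9,interpolation=cv2.INTER_CUBIC))
E
```

```text
[[0.6482, 0.0122, 0.1451], [0.6484, 0.0102, 0.1453], [0.6487, 0.0089, 0.1457]]
t 22.25 p [0.6484 0.0104 0.1454] close -51.4 w 0.06950029080648966 q6 0.7408393122262866 F [-0.7 -1.   0.3]
to 0.6592 0.1443 0.1 -64.7: shift [ 92.1 -97.8  45.4] turn [-0.1  0.2 13.3] rows 3.4
[0.522 0.223 0.069]
[0.557 0.247 0.072]
[0.506 0.277 0.086]
[0.55  0.236 0.106]
```

View pics/s5.png

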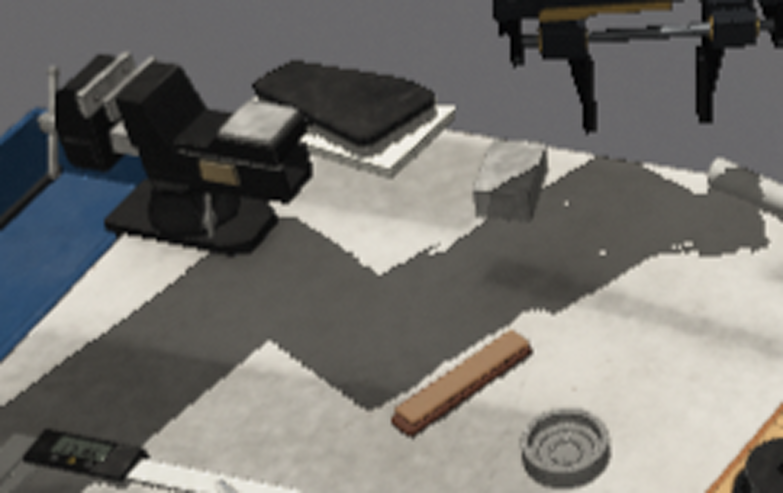

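Request:
move_arm(series="25 -25 10 0 0 4; 50 -50 20 0 0 8; 75 -75 30 0 0 12; 92 -98 45 0 0 13.3; 92 -98 45 0 0 13.3; 92 -98 45 0 0 13.3; 92 -98 45 0 0 13.3; 92 -98 45 0 0 13.3")

```text
time: 23.02
position: [0.6615, 0.1406, 0.1027]
tool_rot: [0.976, 0.216, 0.001, 0.0]
ft_force: [0.2, -0.5, -0.0]
grip_width: 0.07
grip_force: 0.0
```

```bash
python3 go.py .6592,.1443,.031,-64.7
```

```text
[[0.6616, 0.1405, 0.1028], [0.6615, 0.1407, 0.1029], [0.6614, 0.141, 0.1028]]
t 23.1667 p [0.6615 0.1408 0.1029] close -65.0 w 0.06942389020920302 q6 1.1803124039063648 F [-0.5  0.8  0.5]
to 0.6592 0.1443 0.031 -64.7: shift [-0.7 -4.2 71.8] turn [ 0.  -0.1 -0.3] rows 1.7
```

Request:
move_arm(series="0 -4 25 0 0 0; 0 -4 45 0 0 0; 0 -4 58 0 0 0; 0 -4 67 0 0 0; 0 -4 71 0 0 0; 0 -4 71 0 0 0; 0 -4 71 0 0 0")

```text
time: 23.75
position: [0.6597, 0.1462, 0.0316]
tool_rot: [0.976, 0.217, 0.001, 0.0]
ft_force: [-0.1, 0.9, 0.5]
grip_width: 0.0695
grip_force: 0.0
```

Request:
move_arm(series="0 0 0 0 0 0; 0 0 0 0 0 0; 0 0 0 0 0 0; 0 0 0 0 0 0; 0 0 0 0 0 0; 0 0 0 0 0 0; 0 0 0 0 0 0", jaw=0.3, newtons=50)

```text
time: 24.33
position: [0.6598, 0.1459, 0.0317]
tool_rot: [0.976, 0.217, 0.001, 0.0]
ft_force: [1.4, -1.4, 2.2]
grip_width: 0.0436
grip_force: 50.0
```

Request:
move_arm(series="0 0 -20 0 0 0; 0 0 -50 0 0 0; 0 0 -85 0 0 0; 0 0 -100 0 0 0; 0 0 -100 0 0 0; 0 0 -100 0 0 0")

```text
time: 24.83
position: [0.6582, 0.1465, 0.1305]
tool_rot: [0.976, 0.217, -0.001, -0.0]
ft_force: [-0.4, -0.3, -5.7]
grip_width: 0.0435
grip_force: 50.0
```

```bash
python3 go.py .4878,-.2601,.13,-92.9;  python3 - <<'E'
from h import *
from rig import robot
s=robot.camera("scene")
cv2.imwrite("pics/s6.png",cv2.resize(s["img"][20:280,100:400,::-1],None,fx=2.3,fy=2.3,interpolation=cv2.INTER_CUBIC))
E
```

```text
[[0.657, 0.1464, 0.129], [0.6565, 0.1463, 0.1282], [0.6565, 0.1463, 0.128]]
t 24.9833 p [0.6567 0.1463 0.1284] close -64.9 w 0.0435977754940874 q6 1.186229431178246 F [-0.7 -0.1 -6.7]
to 0.4878 -0.2601 0.13 -92.9: shift [-325.3  296.5   -0.5] turn [-0.1  0.3 28. ] rows 10.6
```

View pics/s6.png

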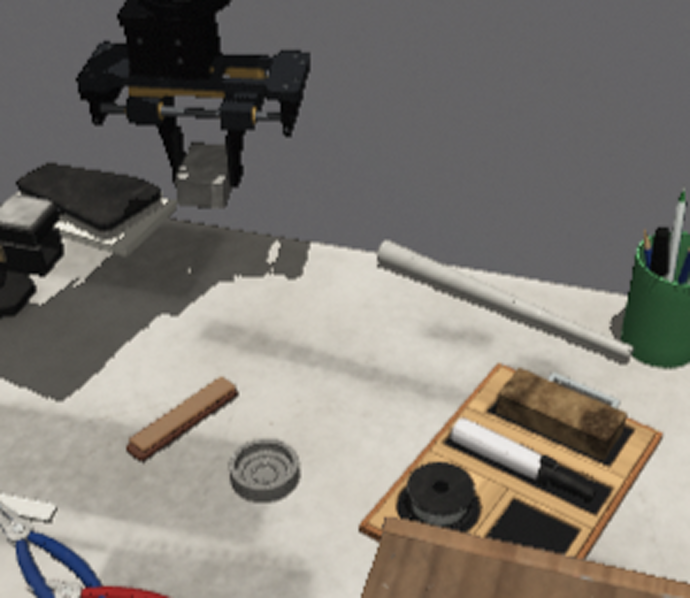

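Request:
move_arm(series="-25 23 0 0 0 2; -52 48 0 0 0 6; -80 73 0 0 0 10; -108 98 0 0 0 14; -136 124 0 0 0 18; -164 150 0 0 0 22; -192 175 0 0 0 26; -210 191 0 0 0 28")

```text
time: 25.7
position: [0.5477, -0.1185, 0.1298]
tool_rot: [1.0, -0.028, -0.002, 0.0]
ft_force: [0.2, -0.3, -5.7]
grip_width: 0.0434
grip_force: 50.0
```

```bash
python3 go.py .4878,-.2601,.1,-92.9
```

```text
[[0.5466, -0.1218, 0.1298], [0.5478, -0.1194, 0.1299], [0.5486, -0.1175, 0.13]]
t 25.85 p [ 0.5477 -0.1196  0.1299] close -93.2 w 0.04334257628302505 q6 1.215393206903138 F [ 0.8 -0.2 -5.9]
to 0.4878 -0.2601 0.1 -92.9: shift [-51.8 143.6  30.2] turn [ 0.   0.2 -0.3] rows 3.7
```

Request:
move_arm(series="-12 35 0 0 0 0; -25 70 0 0 0 0; -38 105 0 0 0 0; -52 144 0 0 0 0; -52 144 0 0 0 0; -52 144 10 0 0 0; -52 144 25 0 0 0; -52 144 25 0 0 0")

```text
time: 26.52
position: [0.4892, -0.2539, 0.1029]
tool_rot: [1.0, -0.025, -0.003, -0.003]
ft_force: [-1.1, 0.5, -5.6]
grip_width: 0.0438
grip_force: 50.0
```

```bash
python3 go.py .4878,-.2601,.039,-92.9
```

```text
[[0.4895, -0.2539, 0.1039], [0.4903, -0.2545, 0.1048], [0.4909, -0.2552, 0.1055]]
t 26.6667 p [ 0.4902 -0.2545  0.1047] close -92.8 w 0.04349607763962822 q6 0.9376454313852507 F [-0.2 -0.5 -4.9]
to 0.4878 -0.2601 0.039 -92.9: shift [-2.   5.9 65.7] turn [-0.2  0.2  0.1] rows 1.6
```

Request:
move_arm(series="-2.5 5 20 0 0 0; -2.5 5 35 0 0 0; -2.5 5 45 0 0 0; -2.5 5 53 0 0 0; -2.5 5 58 0 0 0; -2.5 5 58 0 0 0; -2.5 5 58 0 0 0")

```text
time: 27.25
position: [0.4882, -0.2617, 0.0483]
tool_rot: [1.0, -0.025, 0.0, 0.0]
ft_force: [0.3, 0.1, -5.2]
grip_width: 0.0438
grip_force: 50.0
```

```bash
python3 go.py .4878,-.2601,.039,-92.9
```

```text
[[0.4883, -0.2619, 0.0486], [0.4884, -0.262, 0.0488], [0.4884, -0.2621, 0.0489]]
t 27.4 p [ 0.4884 -0.262   0.0488] close -92.9 w 0.043548760074508475 q6 0.9272787127691425 F [-0.2 -0.6 -6.3]
to 0.4878 -0.2601 0.039 -92.9: shift [-0.7 -1.9  9.8] turn [ 0.  -0.1 -0. ] rows 0.2
```

Request:
move_arm(series="-0.5 -1.5 4 0 0 0; -0.5 -1.5 8 0 0 0; -0.5 -1.5 9 0 0 0; -0.5 -1.5 10 0 0 0; -0.5 -1.5 10 0 0 0; -0.5 -1.5 10 0 0 0")

```text
time: 27.9
position: [0.487, -0.2599, 0.0387]
tool_rot: [1.0, -0.025, -0.0, -0.0]
ft_force: [-1.0, 2.7, 2.3]
grip_width: 0.043
grip_force: 50.0
```

Request:
move_arm(series="0 0 0 0 0 0; 0 0 0 0 0 0; 0 0 0 0 0 0; 0 0 0 0 0 0; 0 0 0 0 0 0", jaw=0.58)

```text
time: 28.32
position: [0.4878, -0.2606, 0.0382]
tool_rot: [1.0, -0.025, 0.0, 0.0]
ft_force: [-0.2, 0.1, 0.1]
grip_width: 0.0503
grip_force: 0.0
```

Request:
move_arm(series="0 0 -20 0 0 0; 0 0 -50 0 0 0; 0 0 -85 0 0 0; 0 0 -120 0 0 0; 0 0 -120 0 0 0; 0 0 -120 0 0 0")

```text
time: 28.82
position: [0.4887, -0.2613, 0.1604]
tool_rot: [1.0, -0.025, 0.002, 0.002]
ft_force: [-0.3, 0.6, -1.2]
grip_width: 0.0505
grip_force: 0.0
```

Request:
move_arm(series="20 -30 -20 0 0 0; 40 -70 -20 0 0 0; 40 -110 -20 0 0 0; 40 -150 -20 0 0 0; 40 -190 -20 0 0 0; 40 -230 -20 0 0 0; 40 -270 -20 0 0 0; 40 -300 -20 0 0 0")

```text
time: 29.48
position: [0.5409, 0.0405, 0.1763]
tool_rot: [1.0, -0.025, -0.002, -0.001]
ft_force: [1.9, 0.1, -0.7]
grip_width: 0.0507
grip_force: 0.0
```

```bash
python3 - <<'E'
from h import *
from rig import robot
s=robot.camera("top")
cv2.imwrite("pics/t7.png",cv2.resize(s["img"][150:285,225:365,::-1],None,fx=4.4,fy=4.4,interpolation=cv2.INTER_CUBIC))
E
```

```text
(no output)
```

View pics/t7.png

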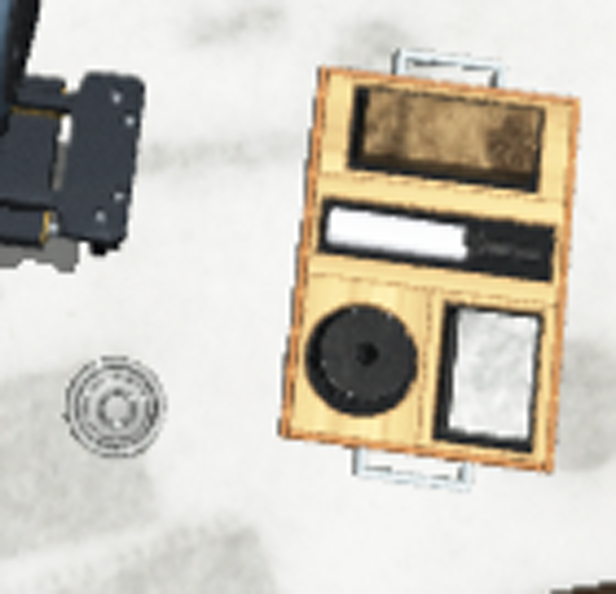

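```bash
python3 - <<'E'
from h import *
from rig import robot
p=robot.camera("top"); f=5
ov=cv2.resize(p["img"][:,:,::-1],None,fx=f,fy=f,interpolation=cv2.INTER_CUBIC)
def show(M,q,c=(255,0,255)):
    for k in (0,1):
        Z=M[:,2]==(M[:,2].max() if k else M[:,2].min())
        h=cv2.convexHull(((proj(p,place(M[Z],q))+.5)*f).astype(np.float32)); cv2.polylines(ov,[h.astype(int)],True,c if k else (0,255,255),1)
a=np.radians(87.1)
show(box(.1,.039,.025,.007),[.6262,-.231,a]); show(box(.044,.068,.028,.007),[.4878,-.2601,a]); show(cyl(.026,.025,.007),[.4916,-.1883,0]); show(box(.124,.020,.018,.007),[.5655,-.2275,a])
cv2.imwrite("pics/t8.png",ov[160*f:275*f,285*f:360*f])
print(robot.get_obs()["time"])
E
```

```text
29.5833
```

View pics/t8.png

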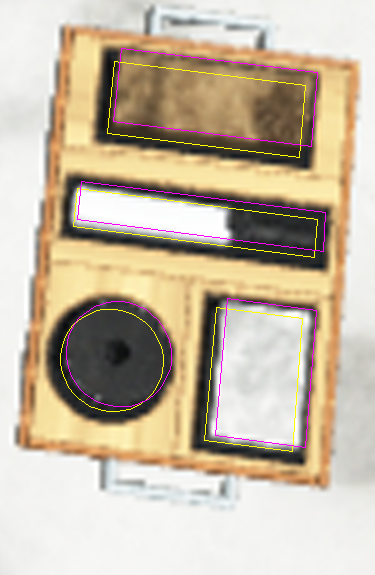

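```bash
python3 -c "
from rig import robot
print(robot.hand_in())"
```

```text
the job is handed in; nothing more can be done
None
```

The spool, lighter, brick and block were set in that order, each within its own bay in the last camera check; the cup and burnisher weren't touched, and I handed the job in at about 30 s.

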